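# Set and load the leaf drill jig

## Robot

A 7-joint arm with a two-finger parallel gripper is mounted at the origin on the work surface. World frame = base frame: x ahead of the robot, y to its left, z up, the work surface at z = 0. Lengths are in mm, angles in degrees, forces in N, time in s.
With the tool pointing down it reaches from about 400 to 850 mm from the base axis. Payload 10.4 kg.
Tool frame: the origin (TCP) lies at the very end of the fingers, on their centre line; the grasp point (between the pads) lies 19 mm behind it; z points along the fingers, y is the line along which they close (so a half turn about z gives the same grasp; the last joint's range is limited). The gripper opens to 87 mm and grips with 3 to 60 N. Pads are 19 mm wide; open, the fingers measure 117 mm over their backs; the gripper's body (75 mm by 190 mm) begins 51 mm behind the grasp point.
Start: joints at [-70.909, 19.034, -3.707, 83.658, 1.238, 77.344, -5.071], TCP at [217.701, 585.883, 222.576] pointing down, gripper open.
Joint ranges: [-148.97, 148.97], [-28.65, 121.19], [-84.17, 76.75], [9.2, 138.47], [-72.65, 252.65], [3.7, 117.97], [-149.18, 149.18]. Speed limits (degrees/s): [127.2, 127.2, 159.86, 159.86, 180, 180, 180].

## Interface

Orientations are given as a 3x3 rotation matrix whose columns are the frame's x, y, z axes.
In Python, from workcell import ctrl, camrig, status, workorder gives the robot as it stands (ctrl), with the cameras (camrig), the readings (status) and the job (workorder).
- The arm moves only by the shell command python3 jog.py 'ROWS' [FORCE]. ROWS is a JSON list of rows, 1 to 12 of them, each of 5 numbers: dx, dy, dz in mm, then a turn about the tool's z in degrees, then the finger opening in mm; each row shifts and turns the commanded pose from where the row before left it, along the tool's axes as they then stand; what a row does not reach is not made up. A row lasts 1/10 s, in which the tool goes at most 50 mm and 8.59 degrees, less where a joint would pass 70% of its speed; a pose out of reach is approached as far as the arm can. The fingers move at their own pace and stop on an object; FORCE is the grip in N (left out, the last holds). Time passes only in rows, so rows that do not move let the fingers close. It prints the time, the measured TCP pose, the force, the opening and the grip force at its end.
- status.get_obs(): the state, without advancing time (a new reading comes with each control period).
- camrig.camera(name): name is "side" or "top"; returns a dict with "color" (400x640x3 uint8, blue, green, red), "fx", "fy", "cx", "cy" (pixels), "D" ([k1, k2, p1, p2, k3] as OpenCV has them; the pictures are not rectified), "T" (4x4, takes a point from camera to world coordinates). Camera axes: x right, y up, looking along -z (the intrinsics and any distortion apply to the point x, -y, -z); pixel columns grow to the right and rows downward; lengths in mm; the calibration is good to about 2 mm. A picture is of the moment at which its call begins. There is no depth.
- workorder.sign_off(): hands the job in; it is judged then, once.
The state is a dict: "clock": time; "q": joint angles; "joint_vel": joint speeds; "joint_efforts": joint torques, N m; "tcp_pos": TCP position; "eef_rot": TCP orientation; "ft_force": force on the tool from outside, world axes, zero at the start; "torque": the same for the moment, N m; "gripper_width": finger opening in mm; "grasp_force": force on a finger pad.
Only numpy, scipy, OpenCV 4.12 (cv2) and the standard library are available. Lean on these libraries where they do the work, as an engineer would, in place of code of your own. Each camera call takes 0.05 s, during which the arm holds its last target. There are 200 camera calls.

## Task

Set up the drill jig for the next batch: swing its leaf up out of the way, loosen the two end-stop clamp knobs (left-hand thread, so turn each clockwise, at least a quarter turn), slide the stop until its face is in line with the brass mark, and screw both knobs fully tight again. Then take every short square tube out of the pocket tray and lay each in a nest of its own (any nests), flat on the floor between the pins with its end butted against the stop. Last, swing the leaf down until it is fully shut; leave the other things on the bench where they are.

Things in the scene. Friction and masses are not known exactly. Their poses are not given: they have to be found in the camera images.
- jig: leaf drill jig, fixed. Base: dark steel plate 320 (x) x 250 (y) x 20 mm; origin on the bench, 12 mm to +x of the plate's middle; x runs from the end stop (robot's side) along the nests to the leaf's hinge, z up; turned at most 0.12 rad from the world axes. Heights here are above the bench. Nothing on it is higher than 68 mm but the open leaf and the ball
- grip_right (a point): grip point on the vertical axis of the right black clamp knob (jig's -y side, 70 mm off its middle line), 60 mm up. The knob is one straight bar 60 x 14 mm, 46 to 68 mm up, on a 13 mm stem; the point's x runs along the bar and turns with it, so pinch across the 14 mm. Below are a 32 mm washer (top 34 mm) and the stop's plate (28 mm)
- grip_left (a point): grip point on the vertical axis of the left black clamp knob (jig's +y side, 70 mm off its middle line), 60 mm up. The knob is one straight bar 60 x 14 mm, 46 to 68 mm up, on a 13 mm stem; the point's x runs along the bar and turns with it, so pinch across the 14 mm. Below are a 32 mm washer (top 34 mm) and the stop's plate (28 mm)
- knob_right (a joint): turn of the right knob, rad. LEFT-HAND thread: the value grows as it turns clockwise seen from above, which loosens it. 0 = fully tight (hard end), bar along the jig's x; above 0.3 its washer is clear of the plate; 2.6 = end of the thread. It stays where it is left; needs about 0.15 N m, the last of the tightening 0.3
- knob_left (a joint): turn of the left knob, rad; the same left-hand thread, direction and values as the right knob's
- stop: end stop, 0.7 kg: slotted aluminium plate with upright bar. Origin: foot of the bar's far (+x) face, mid-width, 20 mm up; tubes butt on it. Bar 200 mm wide (y), 12 mm thick (back from the face), up to 54 mm: pinch it from above near its middle. Plate to 120 mm behind the face, top 28 mm up, slides along x between rails (2 mm play a side) with 2 to 5 N when both knobs are loose; tight knobs hold it
- marker: brass setting mark, 8 x 17 x 10 mm, fixed on the scale along the jig's -y edge, beside the pointer on the bar's -y end (in line with the face), a black line across its top; origin under its middle, the line at its x = 0; axes as the jig's. The stop is on the mark when its face is level with this line along the jig's x; it starts 12 to 40 mm short of it
- nest0 (a point): first of four nests, at the jig's -y side; the others are 55, 110, 165 mm to +y. Middle of the nest floor, 20 mm up, 97 mm to -x of the hinge; axes as the jig's. A tube lies along x between two pairs of round-nosed pins, 8 mm thick, 12 mm high, 25 mm before and behind this point, 29 mm apart. A seated tube's centre is 12.5 mm above this floor and 50 mm to +x of the stop's face
- tube0: short galvanised square tube, 100 x 25 x 25 mm, about 140 g; origin at its centre, x along its length. Starts lying in a pocket of the tray; two to four of the four are present
- tube1: short galvanised square tube, 100 x 25 x 25 mm, about 140 g; origin at its centre, x along its length. Starts lying in a pocket of the tray; two to four of the four are present
- tube2: short galvanised square tube, 100 x 25 x 25 mm, about 140 g; origin at its centre, x along its length. Starts lying in a pocket of the tray; two to four of the four are present
- tube3: short galvanised square tube, 100 x 25 x 25 mm, about 140 g; origin at its centre, x along its length. Starts lying in a pocket of the tray; two to four of the four are present
- tray: shallow plywood pocket tray, fixed, 130 x 236 mm, 14 mm high; origin under its middle. Four pockets side by side along its y, 57.75 mm apart, each 120 x 53 mm, floor 5 mm above the bench, walls 5 mm thick
- leaf (a joint): angle of the hinged leaf, rad: 0 = shut on its rest posts; starts shut or nearly (0 to 0.3); about 1.4 to 1.5 = standing up, clear of the nests; end at 1.75. A stiff hinge: it stays where it is left; moving it by the ball takes 2 to 8 N
- leaf_ball (a point): centre of the leaf's black ball handle, 26 mm in diameter, on a 9 mm stem off the middle of the leaf's free edge, 27 mm beyond that edge and 29 mm to the leaf's upper side, 121 mm from the hinge axis. Shut, it is 86 mm up and 118 mm to -x of the hinge; open, it is on top
- leaf_hinge (a point): middle of the leaf's hinge axis, along the jig's y, 60 mm up; axes as the jig's. The leaf is a metal plate 236 mm wide and 10 mm thick, from 6 to 91 mm off the axis, with four steel drill bushes that end 2.5 mm above seated tubes when it is shut
- long_tube: a longer bystander of the same galvanised square tube, 190 x 25 x 25 mm; origin at its centre, its y along its length. Leave it alone
- tape_roll: bystander: roll of black tape lying flat, 64 mm across, 19 mm high; origin under its centre
- screwdriver: bystander: red-handled screwdriver, 200 mm long; origin under its middle
- hammer: bystander: wooden-handled hammer, 300 mm long; origin under its middle
- bowl: bystander: blue plastic bowl, 170 mm across, 75 mm high; origin under its centre
- driver: bystander: cordless impact driver standing on its battery, 200 mm high; origin under the battery
- pliers: bystander: pliers lying flat, about 160 mm long; origin under the middle

How it is judged (in metres and radians):
On the way, in this order (a step that is already met when the one before it is completed fails the run):
1. both left-hand clamp knobs are loosened: turned clockwise a quarter turn (above 1.35 rad) (value of joint each of knob_right, knob_left above 1.35 rad), for 0.2 s.
2. with both knobs still loose (above 0.5 rad), the stop's face is within 4 mm of the mark (x of stop in the frame of marker between -0.004 and 0.004 m and value of joint each of knob_right, knob_left above 0.5 rad and linear speed of stop below 0.01 m/s), for 0.3 s.
3. both knobs are tight again (below 0.12 rad) with the stop still on the mark (x of stop in the frame of marker between -0.004 and 0.004 m and value of joint each of knob_right, knob_left below 0.12 rad), for 0.3 s.
At the end, for the whole second after the job is handed in: Stop face within 4 mm of the mark, both knobs tight (below 0.12 rad), leaf shut (below 0.05 rad); every tube present at rest in a nest: within 6 mm of its middle line, centre 9 to 17 mm above its floor, within 0.12 rad of the jig's x, end within 4.5 mm of the stop (all of step 3 and value of joint leaf below 0.05 rad and (y of tube0 in the frame of nest0 between -0.006 and 0.006 m or y of tube0 in the frame of nest0 between 0.049 and 0.061 m or y of tube0 in the frame of nest0 between 0.104 and 0.116 m or y of tube0 in the frame of nest0 between 0.159 and 0.171 m) and z of tube0 in the frame of nest0 between 0.009 and 0.017 m and x of tube0 in the frame of stop between 0.046 and 0.0545 m and angle between the x axis of each of tube0, tube1, tube2, tube3 and the x axis of jig, either way round below 0.12 rad and linear speed of each of tube0, tube1, tube2, tube3 below 0.02 m/s and (y of tube1 in the frame of nest0 between -0.006 and 0.006 m or y of tube1 in the frame of nest0 between 0.049 and 0.061 m or y of tube1 in the frame of nest0 between 0.104 and 0.116 m or y of tube1 in the frame of nest0 between 0.159 and 0.171 m) and z of tube1 in the frame of nest0 between 0.009 and 0.017 m and x of tube1 in the frame of stop between 0.046 and 0.0545 m and (y of tube2 in the frame of nest0 between -0.006 and 0.006 m or y of tube2 in the frame of nest0 between 0.049 and 0.061 m or y of tube2 in the frame of nest0 between 0.104 and 0.116 m or y of tube2 in the frame of nest0 between 0.159 and 0.171 m) and z of tube2 in the frame of nest0 between 0.009 and 0.017 m and x of tube2 in the frame of stop between 0.046 and 0.0545 m and (y of tube3 in the frame of nest0 between -0.006 and 0.006 m or y of tube3 in the frame of nest0 between 0.049 and 0.061 m or y of tube3 in the frame of nest0 between 0.104 and 0.116 m or y of tube3 in the frame of nest0 between 0.159 and 0.171 m) and z of tube3 in the frame of nest0 between 0.009 and 0.017 m and x of tube3 in the frame of stop between 0.046 and 0.0545 m); the robot touches nothing.
It fails at once if a bystander is shifted by more than 5 cm (distance of any of long_tube, tape_roll, screwdriver, hammer, bowl, driver, pliers from where it was at the start of the episode above 0.05 m).
Of tube0, tube1, tube2, tube3 only 2 to 4 are there at a start; the rules pass over those that are not, and their reading is None.
At some moment in a run one of tube0, tube1, tube2, tube3 may be knocked a few centimetres aside while the robot is not near it.
Once in a run the grip may slacken for a moment while it holds something.
It also fails if it takes over 208 s, if anything falls off the work surface, if the arm or the gripper's body presses on something with over 40 N, if the wrist force passes 120 N, or if a joint passes its speed limit or range.

## Working session

There is one attempt and no reset: what is moved stays moved. The work goes in short steps, Python scripts to look and compute and a shell command to move; the robot and the scene stay as the last step left them, time stands still between calls to the robot, and variables do not carry over. Pictures are saved under pics/ and viewed, at most 14 in all, crops included, and the job is handed in when it is done.

```bash
ls; mkdir -p pics; cat > h.py <<'E'
import numpy as np, cv2
from workcell import ctrl, camrig, status, workorder
def cam(n,save=None):
    c=camrig.camera(n)
    c['color']=np.array(c['color']); c['T']=np.array(c['T'])
    if save: cv2.imwrite('pics/'+save,c['color'])
    return c
def K(c): return np.array([[c['fx'],0,c['cx']],[0,c['fy'],c['cy']],[0,0,1.]])
def ray(c,uv):
    p=cv2.undistortPoints(np.array(uv,float).reshape(-1,1,2),K(c),np.array(c['D'],float)).reshape(-1,2)
    d=np.c_[p[:,0],-p[:,1],-np.ones(len(p))]@c['T'][:3,:3].T
    return c['T'][:3,3],d
def plane(c,uv,z):
    o,d=ray(c,uv); return o+d*((z-o[2])/d[:,2])[:,None]
def proj(c,P):
    q=(np.array(P,float).reshape(-1,3)-c['T'][:3,3])@c['T'][:3,:3]
    q=q*[1,-1,-1]
    return cv2.projectPoints(q,np.zeros(3),np.zeros(3),K(c),np.array(c['D'],float))[0].reshape(-1,2)
E
python3 - <<'E'
from h import *
for n in('top','side'):
    c=cam(n,n+'0.png'); print(n,c['fx'],c['cx'],c['cy'],c['D'],c['T'].round(3).tolist())
o=status.get_obs(); print({k:np.round(v,3).tolist() for k,v in o.items()})
E
```

```text
jog.py
pics
workcell.py
top 457.43618596676885 315.4994732808021 199.89072280410937 [-0.10065172  0.          0.          0.          0.        ] [[-0.008, 0.991, -0.134, 403.811], [-1.0, -0.012, -0.028, -3.962], [-0.029, 0.133, 0.991, 1297.688], [0.0, 0.0, 0.0, 1.0]]
side 465.0580099917376 320.25602418633775 193.8554163461172 [-0.12531251  0.          0.          0.          0.        ] [[0.997, 0.057, -0.047, 484.373], [-0.074, 0.778, -0.624, -820.369], [0.001, 0.626, 0.78, 1116.276], [0.0, 0.0, 0.0, 1.0]]
{'clock': 0.1, 'q': [-70.908, 19.068, -3.707, 83.699, 1.238, 77.345, -5.071], 'joint_vel': [0.03, -0.011, -0.13, -0.111, -0.011, 0.085, 0.055], 'joint_efforts': [0.001, -62.455, 0.025, -39.072, -0.062, 0.037, 0.0], 'tcp_pos': [217.61, 585.533, 221.859], 'eef_rot': [[-0.937, 0.348, -0.0], [0.348, 0.937, -0.001], [-0.0, -0.001, -1.0]], 'ft_force': [0.164, 0.025, -0.126], 'torque': [-0.016, -0.007, -0.006], 'grasp_force': 0.0, 'gripper_width': 86.988}
```

View pics/top0.png

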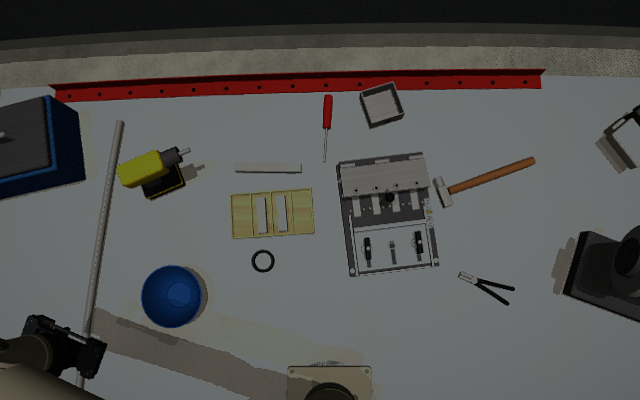

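View pics/side0.png

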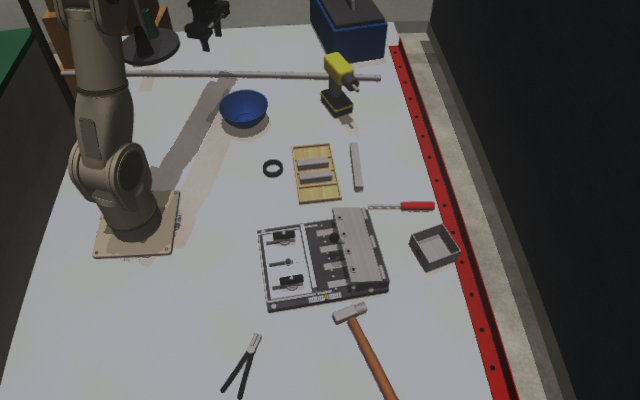

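Two tubes sit in the two middle tray pockets (top px ≈(262,214) and (281,213)). The jig is at (388,213), with knobs at (367,248) and (419,243), ball at (390,198) and the brass mark at about (429,213). I'll zoom in on the jig.

```bash
python3 - <<'E'
import cv2
a=cv2.imread('pics/top0.png')[140:285,325:465]; cv2.imwrite('pics/tc.png',cv2.convertScaleAbs(cv2.resize(a,None,fx=4,fy=4,interpolation=cv2.INTER_CUBIC),alpha=1.3,beta=15))
a=cv2.imread('pics/side0.png')[195:315,250:395]; cv2.imwrite('pics/sc.png',cv2.convertScaleAbs(cv2.resize(a,None,fx=5,fy=5,interpolation=cv2.INTER_CUBIC),alpha=1.3,beta=15))
E
```

```text
(no output)
```

View pics/tc.png

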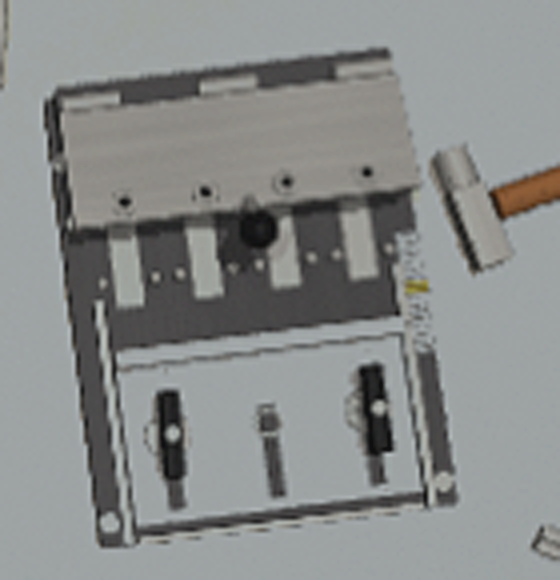

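View pics/sc.png

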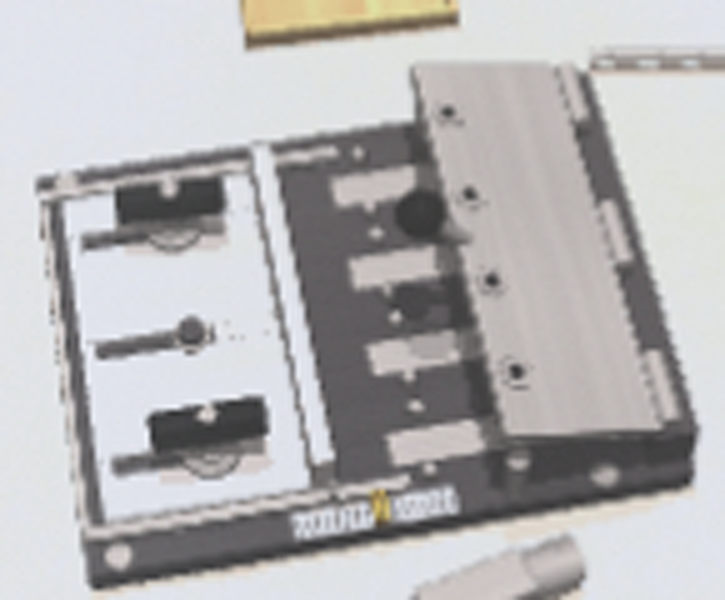

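```bash
cat >> h.py <<'E'
def tri(ct,uvt,cs,uvs):
    o1,d1=ray(ct,uvt); o2,d2=ray(cs,uvs); d1=d1[0]/np.linalg.norm(d1);d2=d2[0]/np.linalg.norm(d2)
    s=np.linalg.lstsq(np.c_[d1,-d2],o2-o1,rcond=None)[0]
    a,b=o1+d1*s[0],o2+d2*s[1]; return (a+b)/2,np.linalg.norm(a-b)
E
python3 - <<'E'
from h import *
ct,cs=cam('top'),cam('side')
T=lambda x,y:(325+(x+.5)/4-.5,140+(y+.5)/4-.5)
S=lambda x,y:(250+(x+.5)/5-.5,195+(y+.5)/5-.5)
for n,a,b in [('kL',(172,433),(168,188)),('kR',(379,408),(208,412)),('ball',(259,228),(421,213)),('brass',(417,286),(380,497))]:
    p,e=tri(ct,T(*a),cs,S(*b)); print(n,p.round(1),round(e,1))
c4=plane(ct,[T(100,545),T(457,502),T(389,50),T(48,95)],20); print('plate top',c4.round(1), c4.mean(0).round(1))
s4=plane(cs,[S(40,180),S(90,565),S(693,430),S(588,68)],20); print('side',s4.round(1),s4.mean(0).round(1))
for p in (c4,):
    print(np.linalg.norm(np.roll(p,-1,0)-p,axis=1).round(1),[np.degrees(np.arctan2(*(b-a)[[1,0]])).round(2) for a,b in zip(p,np.roll(p,-1,0))])
for n,l in (('kLtop',[(168,392),(177,478)]),('kRtop',[(370,365),(384,453)])):
    q=plane(ct,[T(*k) for k in l],68); print(n,q.round(1),np.degrees(np.arctan2(*(q[0]-q[1])[[1,0]])))
q=plane(ct,[T(118,355),T(402,320)],54);print('face line far/top edge',q.round(1))
q=plane(ct,[T(417,286)],30);print('brass',q)
q=plane(cs,[S(380,497)],30);print('brass side',q)
# tubes by mask in tray: low saturation bright
im=ct['color'];hsv=cv2.cvtColor(im,cv2.COLOR_BGR2HSV)
m=np.zeros(im.shape[:2],np.uint8);R=(slice(192,236),slice(234,312)); m[R]=((hsv[R][...,1]<50)&(hsv[R][...,2]>60))*255
for k in cv2.findContours(m,0,2)[0]:
    if cv2.contourArea(k)>100:
        r=cv2.minAreaRect(k); b=cv2.boxPoints(r); P=plane(ct,b,30); print('tube',P.mean(0).round(1),np.linalg.norm(np.diff(P,axis=0),axis=1).round(1),[np.degrees(np.arctan2(*(P[i+1]-P[i])[[1,0]])).round(1) for i in (0,1)])
E
```

```text
kL [ 438.2 -108.1   68.1] 1.0
kR [ 453.9 -247.    68.7] 0.7
ball [ 569.6 -164.   113.6] 0.7
brass [ 539.1 -283.4   34. ] 0.1
plate top [[ 363.5  -60.8   20. ]
 [ 389.7 -308.8   20. ]
 [ 710.4 -273.8   20. ]
 [ 680.6  -29.5   20. ]] [ 536.  -168.2   20. ]
side [[ 362.8  -64.7   20. ]
 [ 389.6 -304.2   20. ]
 [ 708.2 -250.4   20. ]
 [ 684.9   -8.3   20. ]] [ 536.4 -156.9   20. ]
[249.4 322.6 246.2 318.6] [np.float64(-83.96), np.float64(6.23), np.float64(96.96), np.float64(-174.35)]
kLtop [[ 466.1 -105.9   68. ]
 [ 408.7 -110.7   68. ]] 4.781368654687111
kRtop [[ 482.5 -242.1   68. ]
 [ 423.5 -249.5   68. ]] 7.15196791988959
face line far/top edge [[ 492.3  -73.7   54. ]
 [ 513.8 -267.8   54. ]]
brass [[ 539.51208451 -284.32123045   30.        ]]
brass side [[ 539.39615725 -281.43396159   30.        ]]
tube [534.6 184.6  30. ] [ 25.2 101.5  25. ] [np.float64(-87.1), np.float64(-176.1)]
tube [540.1 128.1  30. ] [ 25.6 102.1  25.4] [np.float64(-85.7), np.float64(-175.0)]
```

```bash
cat >> h.py <<'E'
YAW=6.3
def go(p,yaw=None):
    "print remaining shift in tool axes to TCP p, and tool-z turn so that tool x points to yaw (deg, world)"
    o=status.get_obs(); R=np.array(o['eef_rot']); d=R.T@(np.array(p,float)-np.array(o['tcp_pos']))
    a=np.degrees(np.arctan2(R[1,0],R[0,0])); t='' if yaw is None else ((a-yaw+180)%360-180).round(2)
    print('shift',d.round(1),'turn',t,'clock',round(float(o['clock']),1),'q7',round(float(o['q'][6]),1))
E
python3 jog.py '[[0,0,0,-6.7,87],[0,0,0,-6.7,87],[0,0,0,-6.7,87],[0,0,0,-6.6,87],[-15.7,-46,0,0,60],[-15.7,-46,0,0,60],[-15.7,-46,0,0,60],[-15.7,-46,0,0,60],[-15.7,-46,0,0,60],[-15.7,-46,0,0,60],[-15.7,-46,0,0,60],[-15.7,-46,0,0,60]]' 15
python3 -c "
from h import *
go([569.6,-164,170],186.3)"
```

```text
clock: 1.4
tcp_pos: [383.4, 232.0, 222.7]
eef_rot: [[-0.994, -0.11, 0.0], [-0.11, 0.994, 0.001], [-0.0, 0.001, -1.0]]
ft_force: [1.2, 0.2, 0.3]
gripper_width: 60.0
grasp_force: 0.0
shift [-141.4 -414.1   52.5] turn 0.02 clock 1.4 q7 58.8
```

```bash

python3 jog.py '[[-15.7,-46,0,0,50],[-15.7,-46,0,0,50],[-15.7,-46,0,0,50],[-15.7,-46,0,0,50],[-15.7,-46,0,0,50],[-15.7,-46,0,0,50],[-15.7,-46,0,0,50],[-15.7,-46,0,0,50],[-15.7,-46,0,0,50],[0,0,20,0,50],[0,0,30,0,50],[0,0,0,0,50]]' 15
python3 -c "
from h import *
go([569.6,-164,94.6],186.3)"
```

```text
clock: 2.6
tcp_pos: [566.9, -161.5, 168.8]
eef_rot: [[-0.994, -0.11, -0.006], [-0.11, 0.994, 0.001], [0.006, 0.001, -1.0]]
ft_force: [0.4, 0.0, -1.1]
gripper_width: 50.0
grasp_force: 0.0
shift [-2.9 -2.9 74.2] turn -0.01 clock 2.6 q7 116.3
```

```bash

python3 jog.py '[[-2.9,-2.5,20,0,50],[0,0,25,0,50],[0,0,20,0,50],[0,0,10,0,50],[0,0,0,0,50],[0,0,0,0,20],[0,0,0,0,20],[0,0,0,0,20],[0,0,0,0,20],[0,0,0,0,20]]' 15
python3 -c "
from h import *
go([569.6,-164,94.6],186.3)"
```

```text
clock: 3.6
tcp_pos: [572.2, -162.8, 97.8]
eef_rot: [[-0.994, -0.111, -0.0], [-0.111, 0.994, 0.002], [0.0, 0.002, -1.0]]
ft_force: [-1.5, 4.3, 2.1]
gripper_width: 24.9
grasp_force: 15.0
shift [ 2.7 -0.9  3.2] turn 0.07 clock 3.6 q7 118.6
```

```bash

python3 jog.py '[[-6,0,-10.7,0,20],[-6.9,0,-9.9,0,20],[-8,0,-9.3,0,20],[-8.9,0,-8.4,0,20],[-9.5,0,-7.4,0,20],[-10.4,0,-6.5,0,20],[-11,0,-5.4,0,20],[-11.3,0,-4.2,0,20],[-11.8,0,-3.1,0,20],[-12.1,0,-1.9,0,20],[-12,0,-0.7,0,20],[-12,0,0.6,0,20]]' 25
python3 jog.py '[[0,0,0,0,20],[0,0,0,0,20],[0,0,0,0,50],[0,0,0,0,50],[0,0,-20,0,50],[0,0,-20,0,50]]' 15
```

```text
clock: 4.8
tcp_pos: [691.5, -149.4, 165.3]
eef_rot: [[-0.994, -0.111, -0.002], [-0.111, 0.994, 0.002], [0.002, 0.002, -1.0]]
ft_force: [-6.2, 5.8, 0.7]
gripper_width: 23.1
grasp_force: 24.6
clock: 5.4
tcp_pos: [690.9, -152.1, 205.1]
eef_rot: [[-0.994, -0.109, -0.001], [-0.109, 0.994, -0.001], [0.001, -0.001, -1.0]]
ft_force: [0.2, -0.0, -0.7]
gripper_width: 46.0
grasp_force: 0.0
```

```bash

python3 -c "
from h import *
go([438,-108.2,110],186.3)"
```

```text
shift [246.5  71.3  95.3] turn -0.05 clock 5.4 q7 115.3
```

```bash

python3 jog.py '[[40,8,0,0,50],[40,12,10,0,50],[40,12,20,0,50],[40,12,20,0,50],[40,12,20,0,50],[30,10,20,0,50],[16.5,5.3,5.3,0,50],[0,0,0,0,50],[0,0,0,0,50]]'
python3 - <<'E'
from h import *
cam('top','t1.png');cam('side','s1.png')
go([438,-108.2,42],186.3)
E
```

```text
clock: 6.3
tcp_pos: [439.4, -107.8, 110.1]
eef_rot: [[-0.994, -0.109, 0.002], [-0.109, 0.994, 0.0], [-0.002, -0.0, -1.0]]
ft_force: [0.2, -0.0, 0.2]
gripper_width: 49.7
grasp_force: 0.0
shift [ 2.1 -0.1 68. ] turn -0.02 clock 6.4 q7 106.0
```

```bash
python3 - <<'E'
import cv2,numpy as np
a=cv2.imread('pics/top0.png')[130:290,325:465]*0
a=cv2.imread('pics/t1.png')[130:290,325:465];b=cv2.imread('pics/s1.png')[170:330,250:410]
r=lambda a:cv2.resize(a,None,fx=2.6,fy=2.6,interpolation=cv2.INTER_CUBIC)
cv2.imwrite('pics/c1.png',np.hstack([r(a),r(b)]))
E
```

```text
(no output)
```

View pics/c1.png

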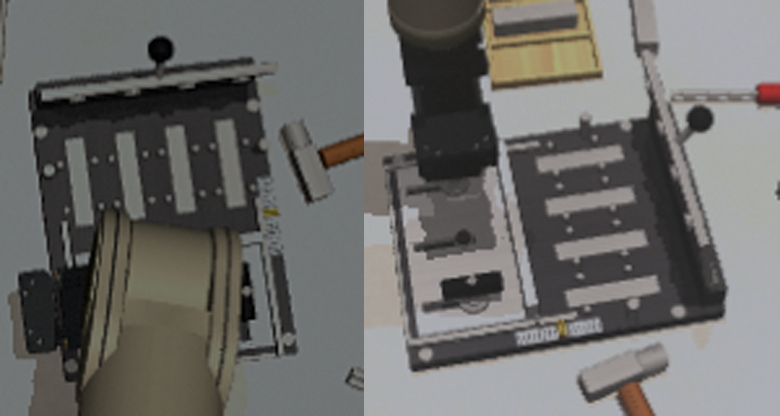

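The leaf is standing up with the ball at crop (160,48), all four nests are clear, and the gripper is over the left knob. I'll grip it and turn it clockwise.

```bash

python3 jog.py '[[2,0,25,0,50],[0,0,25,0,50],[0,0,18,0,50],[0,0,0,0,50],[0,0,0,0,8],[0,0,0,0,8],[0,0,0,0,8],[0,0,0,0,8],[0,0,0,0,8]]' 35
python3 jog.py '[[0,0,0,4,8],[0,0,0,8,8],[0,0,0,8.5,8],[0,0,0,8.5,8],[0,0,0,8.5,8],[0,0,0,8.5,8],[0,0,0,8.5,8],[0,0,0,8.5,8],[0,0,0,8.5,8],[0,0,0,8.5,8],[0,0,0,8.5,8],[0,0,0,8.5,8]]'
python3 jog.py '[[0,0,0,4,8],[0,0,0,0,8],[0,0,0,0,8]]'
```

```text
clock: 7.3
tcp_pos: [436.8, -107.4, 41.5]
eef_rot: [[-0.994, -0.11, 0.001], [-0.11, 0.994, 0.0], [-0.001, 0.0, -1.0]]
ft_force: [-0.2, 0.4, 0.1]
gripper_width: 18.1
grasp_force: 0.0
clock: 8.5
tcp_pos: [437.4, -106.8, 41.5]
eef_rot: [[0.017, 1.0, 0.002], [1.0, -0.017, 0.001], [0.001, 0.002, -1.0]]
ft_force: [3.1, 1.9, -3.1]
gripper_width: 13.7
grasp_force: 35.0
clock: 8.8
tcp_pos: [437.4, -106.8, 41.5]
eef_rot: [[0.079, 0.997, 0.002], [0.997, -0.079, 0.001], [0.001, 0.002, -1.0]]
ft_force: [4.7, 3.5, -1.8]
gripper_width: 13.5
grasp_force: 35.0
```

```bash

python3 jog.py '[[0,0,0,0,30],[0,0,0,0,30],[0,0,-30,0,30],[0,0,-30,-8.4,30],[0,0,-10,-8.4,30],[0,0,0,-8.4,30],[0,0,0,-8.4,30],[0,0,0,-8.4,30],[0,0,0,-8.4,30],[0,0,0,-8.4,30],[0,0,0,-8.4,30],[0,0,0,-8.4,50],[0,0,0,-8.4,50]]' | tail -3
python3 jog.py '[[0,0,0,0,30],[0,0,0,0,30],[0,0,-30,0,30],[0,0,-30,-8.4,30],[0,0,-10,-8.4,30],[0,0,0,-8.4,30],[0,0,0,-8.4,30],[0,0,0,-8.4,30],[0,0,0,-8.4,30],[0,0,0,-8.4,30],[0,0,0,-8.4,30],[0,0,0,-8.4,50]]'
python3 jog.py '[[0,0,0,-8.4,50],[0,0,0,-8.4,50],[0,0,0,-8.4,50],[0,0,0,0,50]]'
python3 -c "
from h import *
go([453.6,-246.4,110],186.3)"
```

```text
clock: 10.0
tcp_pos: [436.0, -107.8, 111.0]
eef_rot: [[-0.947, 0.321, -0.001], [0.321, 0.947, -0.0], [0.001, -0.0, -1.0]]
ft_force: [-0.2, 0.3, 0.1]
gripper_width: 33.4
grasp_force: 0.0
clock: 10.4
tcp_pos: [436.1, -107.8, 111.0]
eef_rot: [[-0.994, -0.109, -0.001], [-0.109, 0.994, -0.0], [0.001, 0.0, -1.0]]
ft_force: [-0.1, 0.0, -0.1]
gripper_width: 49.6
grasp_force: 0.0
shift [  -2.2 -139.7    1. ] turn -0.02 clock 10.4 q7 106.1Traceback (most recent call last):
  File "jog.py", line 5, in <module>
    connect(sys.argv[1:4])
    ~~~~~~~^^^^^^^^^^^^^^^
ValueError: 1 to 12 rows of numbers within range
```

```bash

python3 jog.py '[[-2,-47,0,0,50],[0,-46,0,0,50],[0,-46,10,0,50],[0,0,25,0,50],[0,0,25,0,50],[0,0,9,0,50],[0,0,0,0,8],[0,0,0,0,8],[0,0,0,0,8],[0,0,0,0,8],[0,0,0,0,8],[0,0,0,0,8]]' 35
python3 jog.py '[[0,0,0,0,8],[0,0,0,8,8],[0,0,0,8.5,8],[0,0,0,8.5,8],[0,0,0,8.5,8],[0,0,0,8.5,8],[0,0,0,8.5,8],[0,0,0,8.5,8],[0,0,0,8.5,8],[0,0,0,8.5,8],[0,0,0,8.5,8],[0,0,0,8.5,8]]'
python3 jog.py '[[0,0,0,8,8],[0,0,0,0,8],[0,0,0,0,8],[0,0,0,0,30],[0,0,0,0,30],[0,0,-30,0,30],[0,0,-30,0,30],[0,0,-30,0,30],[0,0,-30,0,30],[0,0,0,0,30]]'
python3 - <<'E'
from h import *
cam('top','t2.png');cam('side','s2.png')
E
```

```text
clock: 11.6
tcp_pos: [453.8, -246.4, 42.7]
eef_rot: [[-0.994, -0.106, 0.002], [-0.106, 0.994, -0.002], [-0.001, -0.002, -1.0]]
ft_force: [1.1, -5.3, 1.8]
gripper_width: 13.7
grasp_force: 35.0
clock: 12.8
tcp_pos: [453.1, -247.3, 42.7]
eef_rot: [[-0.047, 0.999, 0.001], [0.999, 0.047, -0.003], [-0.003, 0.001, -1.0]]
ft_force: [-2.0, -8.8, -0.1]
gripper_width: 14.2
grasp_force: 35.0
clock: 13.8
tcp_pos: [454.9, -246.0, 165.2]
eef_rot: [[0.085, 0.996, 0.005], [0.996, -0.085, 0.001], [0.001, 0.005, -1.0]]
ft_force: [0.3, -0.6, 0.4]
gripper_width: 30.4
grasp_force: 0.0
```

```bash
python3 - <<'E'
import cv2,numpy as np
a=cv2.imread('pics/t2.png')[180:240,380:450];b=cv2.imread('pics/s2.png')[225:310,250:370]
r=lambda a,f:cv2.resize(a,None,fx=f,fy=f,interpolation=cv2.INTER_CUBIC)
A=r(a,4);B=r(b,4)
cv2.imwrite('pics/c2.png',cv2.convertScaleAbs(np.hstack([cv2.copyMakeBorder(A,0,100,0,0,0),B]),alpha=1.4))
E
python3 -c "
from h import *
go([497.2,-171.8,100],96.3)"
```

```text
shift [76.  37.2 62.3] turn -11.11 clock 13.9 q7 36.8
```

View pics/c2.png

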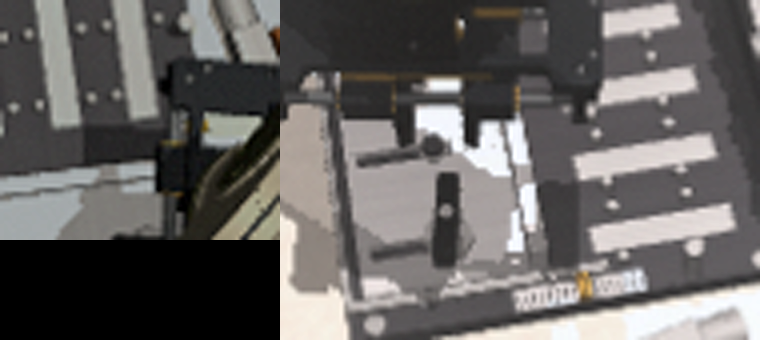

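```bash

python3 jog.py '[[0,0,0,-5.5,45],[0,0,0,-5.6,45],[35,25,20,0,45],[34,25.2,20,0,45],[0,0,25,0,45],[0,0,25,0,45],[0,0,25,0,45],[0,0,16,0,45],[0,0,0,0,45]]' 20
python3 jog.py '[[0,0,0,0,8],[0,0,0,0,8],[0,0,0,0,8],[0,0,0,0,8],[0,0,0,0,8],[0,0,0,0,8]]'
python3 - <<'E'
from h import *
cam('top','t3.png');cam('side','s3.png')
go([497.2,-171.8,34],96.3)
E
```

```text
clock: 14.8
tcp_pos: [494.7, -171.6, 29.5]
eef_rot: [[-0.108, 0.994, -0.003], [0.994, 0.108, 0.0], [0.0, -0.003, -1.0]]
ft_force: [-0.1, -0.1, 0.8]
gripper_width: 44.9
grasp_force: 0.0
clock: 15.4
tcp_pos: [496.0, -171.2, 31.2]
eef_rot: [[-0.108, 0.994, 0.0], [0.994, 0.108, 0.0], [0.0, 0.001, -1.0]]
ft_force: [2.0, 0.7, -0.6]
gripper_width: 11.8
grasp_force: 20.0
shift [-0.6  1.1 -2.8] turn -0.07 clock 15.5 q7 46.0
```

```bash

python3 jog.py '[[0,3,0,0,8],[0,4,0,0,8],[0,4,0,0,8],[0,4,0,0,8],[0,4,0,0,8],[0,4,0,0,8],[0,0,0,0,8],[0,0,0,0,8],[0,0,0,0,8]]'
python3 - <<'E'
from h import *
cam('top','t4.png');cam('side','s4.png')
a=cv2.imread('pics/t4.png')[190:240,340:450];b=cv2.imread('pics/s4.png')[235:310,270:380]
r=lambda a,f:cv2.resize(a,None,fx=f,fy=f,interpolation=cv2.INTER_CUBIC)
cv2.imwrite('pics/c4.png',cv2.convertScaleAbs(np.vstack([r(a,5),r(b,4.99999)[:,:550]])[:600],alpha=1.4))
E
```

```text
clock: 16.4
tcp_pos: [519.0, -168.8, 31.2]
eef_rot: [[-0.109, 0.994, 0.001], [0.994, 0.109, -0.0], [-0.0, 0.001, -1.0]]
ft_force: [2.2, -1.0, 2.0]
gripper_width: 11.7
grasp_force: 20.0
```

View pics/c4.png

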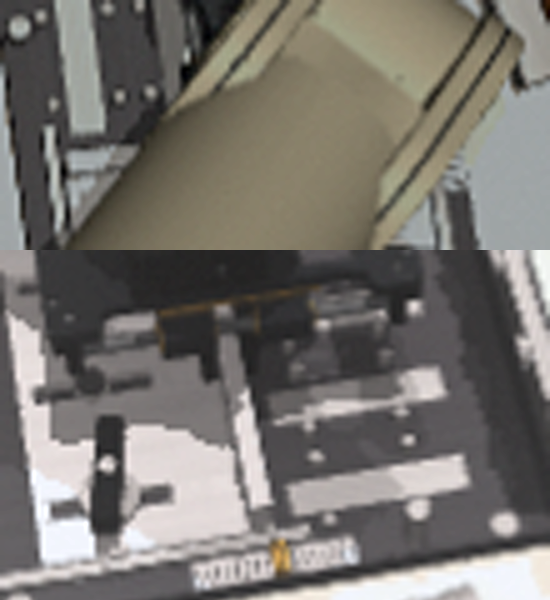

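```bash

python3 jog.py '[[0,1,0,0,8],[0,0,0,0,8],[0,0,0,0,8],[0,0,0,0,8],[0,0,0,0,30],[0,0,0,0,30],[0,0,-30,0,30],[0,0,-35,0,30],[45,-10,-20,0,30],[45,-10,0,0,30],[45,-10,0,0,30],[45,-10,0,0,30]]'
python3 jog.py '[[45,-10,0,0,30],[45,-10,0,0,30],[45,-10,0,0,30],[0,0,0,0,30]]'
python3 - <<'E'
from h import *
ct=cam('top','t5.png');cs=cam('side','s5.png')
ex=np.array([np.cos(np.radians(6.3)),np.sin(np.radians(6.3)),0]);ey=np.array([-ex[1],ex[0],0])
for c,R,n in((ct,(slice(190,240),slice(420,440)),'top'),(cs,(slice(285,305),slice(315,340)),'side')):
    h=cv2.cvtColor(c['color'][R],cv2.COLOR_BGR2HSV); m=cv2.inRange(h,(15,110,60),(35,255,255)); v,u=np.nonzero(m)
    uv=(u.mean()+R[1].start,v.mean()+R[0].start); P=plane(c,[uv],30)[0]; print(n,uv,len(u),P.round(1),'X',(P@ex).round(1))
    c['b']=uv
print(tri(ct,ct['b'],cs,cs['b']))
a=ct['color'][190:240,340:450];b=cs['color'][235:310,270:380]
r=lambda a,f:cv2.resize(a,None,fx=f,fy=f,interpolation=cv2.INTER_CUBIC)
cv2.imwrite('pics/c5.png',cv2.convertScaleAbs(np.vstack([r(a,5),r(b,5)])[:600],alpha=1.3))
E
```

```text
clock: 17.7
tcp_pos: [465.1, -7.5, 113.9]
eef_rot: [[-0.107, 0.994, -0.0], [0.994, 0.107, -0.002], [-0.002, -0.0, -1.0]]
ft_force: [0.4, 0.4, 1.2]
gripper_width: 30.0
grasp_force: 0.0
clock: 18.1
tcp_pos: [419.4, 127.6, 114.2]
eef_rot: [[-0.117, 0.993, -0.0], [0.993, 0.117, 0.002], [0.002, 0.0, -1.0]]
ft_force: [0.3, -0.9, -0.3]
gripper_width: 30.2
grasp_force: 0.0
top (np.float64(429.1818181818182), np.float64(211.1818181818182)) 11 [ 539.3 -285.2   30. ] X 504.8
side (np.float64(325.53846153846155), np.float64(295.61538461538464)) 13 [ 538.9 -286.    30. ] X 504.2
(array([ 539.1884794 , -285.42507645,   28.94133054]), np.float64(0.5319244492433156))
```

View pics/c5.png

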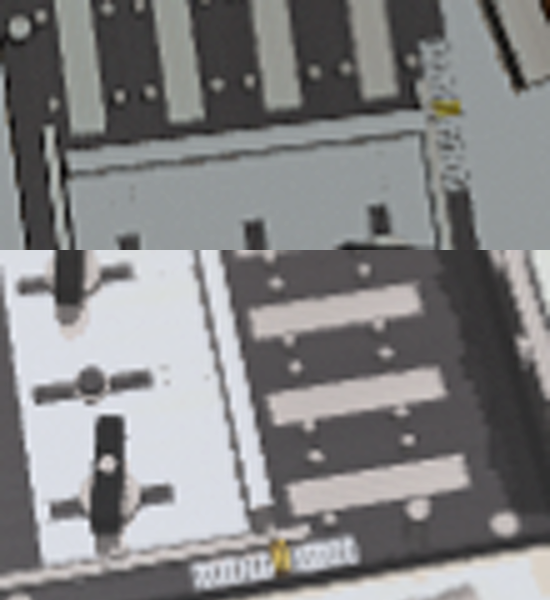

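```bash
cat > stopx.py <<'E'
from h import *
import sys
ex=np.array([np.cos(np.radians(YAW)),np.sin(np.radians(YAW)),0])
def edges(c,P,dirw,L=12):
    "strongest bright->dark step along world +x dir through points P (z=54), subpixel"
    g=cv2.cvtColor(c['color'],cv2.COLOR_BGR2GRAY).astype(np.float32); out=[]
    for p in P:
        t=np.linspace(-L,L,97); uv=proj(c,p+t[:,None]*dirw).astype(np.float32)
        v=cv2.remap(g,uv[:,0].reshape(1,-1),uv[:,1].reshape(1,-1),cv2.INTER_LINEAR)[0]
        v=cv2.GaussianBlur(v.reshape(1,-1),(0,0),4)[0]; i=np.argmin(np.gradient(v)); out.append(p+t[i]*dirw)
    return np.array(out)
if __name__=='__main__':
    ey=np.array([-ex[1],ex[0],0]);X=float(sys.argv[1]);Z=np.array([0,0,1.])
    P=np.array([X*ex+y*ey+54*Z for y in np.linspace(-310,-140,18)])
    for n in('top','side'):
        c=cam(n); e=edges(c,P,ex); s=np.polyfit(e@ey,e@ex,1); print(n,'median X',np.median(e@ex).round(2),'spread',(e@ex).std().round(2),'yaw corr',np.degrees(s[0]).round(2))
E
python3 stopx.py 504
```

```text
top median X 504.38 spread 0.65 yaw corr 0.11
side median X 503.88 spread 0.59 yaw corr 0.1
```

```bash

python3 jog.py '[[0,0,0,5.6,40],[0,0,0,5.6,40],[0,0,0,0,40]]' | head -2
python3 -c "
from h import *
go([437.4,-107.2,110],85.5)"
```

```text
clock: 18.6
tcp_pos: [422.3, 120.2, 114.1]
shift [-225.1   35.9    4.6] turn -0.76 clock 18.6 q7 -29.2
```

```bash

python3 jog.py '[[-45,7.2,0,-0.7,40],[-45,7.2,0,0,40],[-45,7.2,0,0,40],[-45,7.2,2,0,40],[-45,7.1,2,0,40],[0,0,0,0,40],[0,0,0,0,40]]' | head -3
python3 -c "
from h import *
go([437.4,-107.2,42],85.5)"
```

```text
clock: 19.3
tcp_pos: [438.6, -98.6, 111.2]
eef_rot: [[0.079, 0.997, -0.002], [0.997, -0.079, -0.004], [-0.004, -0.002, -1.0]]
shift [-8.4 -0.4 69.2] turn -0.01 clock 19.3 q7 5.9
```

```bash

python3 jog.py '[[-8.4,-0.4,25,0,40],[0,0,25,0,40],[0,0,19,0,40],[0,0,0,0,40],[0,0,0,0,8],[0,0,0,0,8],[0,0,0,0,8],[0,0,0,0,8],[0,0,0,0,8],[0,0,0,0,8],[0,0,0,0,8]]' 45
python3 jog.py '[[0,0,0,-6,8],[0,0,0,-8.5,8],[0,0,0,-8.5,8],[0,0,0,-8.5,8],[0,0,0,-8.5,8],[0,0,0,-8.5,8],[0,0,0,-8.5,8],[0,0,0,-8.5,8],[0,0,0,-8.5,8],[0,0,0,-8.5,8],[0,0,0,-8.5,8]]'
python3 jog.py '[[0,0,0,-4,8],[0,0,0,-4,8],[0,0,0,-3,8],[0,0,0,-2,8],[0,0,0,0,8],[0,0,0,0,8]]'
python3 -c "
from h import *
print(np.round(status.get_obs()['torque'],2));go([437.4,-107.2,42],186.3)"
```

```text
clock: 20.4
tcp_pos: [437.7, -104.0, 42.9]
eef_rot: [[0.075, 0.997, -0.002], [0.997, -0.075, 0.001], [0.001, -0.002, -1.0]]
ft_force: [-6.4, 2.1, 11.3]
gripper_width: 13.5
grasp_force: 45.0
clock: 21.5
tcp_pos: [434.2, -107.0, 42.8]
eef_rot: [[-0.998, 0.055, -0.008], [0.055, 0.998, -0.001], [0.008, -0.001, -1.0]]
ft_force: [-24.7, -9.9, 32.1]
gripper_width: 13.6
grasp_force: 45.0
clock: 22.1
tcp_pos: [434.4, -107.5, 42.7]
eef_rot: [[-0.986, -0.164, -0.008], [-0.164, 0.987, -0.001], [0.008, -0.0, -1.0]]
ft_force: [-23.1, -9.7, 27.7]
gripper_width: 13.9
grasp_force: 45.0
[-2.19  4.97 -0.67]
shift [-3.  -0.1  0.7] turn 3.12 clock 22.1 q7 116.5
```

```bash

python3 jog.py '[[0,0,0,0,40],[0,0,0,0,40],[0,0,-30,0,40],[0,0,-40,4,40],[0,-46,0,8.5,40],[0,0,0,8.5,40],[0,0,0,8.5,40],[0,0,0,8.5,40],[0,0,0,8.5,40],[0,0,0,8.5,40],[0,0,0,8.5,40],[0,0,0,8.5,40]]' | head -3
python3 jog.py '[[0,0,0,8.5,40],[0,0,0,8.5,40],[0,0,0,8.5,40],[0,0,0,7,40],[0,0,0,0,40]]' | head -3
python3 -c "
from h import *
go([453.6,-246.8,42],85.1)"
```

```text
clock: 23.3
tcp_pos: [443.2, -149.9, 112.8]
eef_rot: [[-0.46, 0.888, 0.0], [0.888, 0.46, -0.0], [-0.0, 0.0, -1.0]]
clock: 23.8
tcp_pos: [443.1, -149.9, 112.7]
eef_rot: [[0.085, 0.996, 0.0], [0.996, -0.085, -0.001], [-0.001, 0.0, -1.0]]
shift [-95.6  18.7  70.8] turn 0.02 clock 23.8 q7 14.9
```

```bash

python3 jog.py '[[-48,9.4,0,0,40],[-47.6,9.3,0,0,40],[0,0,0,0,40],[0,0,25,0,40],[0,0,25,0,40],[0,0,20,0,40],[0,0,0,0,40],[0,0,0,0,8],[0,0,0,0,8],[0,0,0,0,8],[0,0,0,0,8],[0,0,0,0,8]]' 45
python3 jog.py '[[0,0,0,0,8],[0,0,0,-6,8],[0,0,0,-8.5,8],[0,0,0,-8.5,8],[0,0,0,-8.5,8],[0,0,0,-8.5,8],[0,0,0,-8.5,8],[0,0,0,-8.5,8],[0,0,0,-8.5,8],[0,0,0,-8.5,8],[0,0,0,-8.5,8],[0,0,0,-8.5,8]]'
python3 jog.py '[[0,0,0,-4,8],[0,0,0,-4,8],[0,0,0,-4,8],[0,0,0,-1.5,8],[0,0,0,0,8],[0,0,0,0,8]]'
python3 -c "
from h import *
print(np.round(status.get_obs()['torque'],2));go([453.6,-246.8,42],186.3)"
```

```text
clock: 25.0
tcp_pos: [453.0, -247.1, 43.1]
eef_rot: [[0.084, 0.996, -0.001], [0.996, -0.084, 0.0], [0.0, -0.001, -1.0]]
ft_force: [-4.2, 1.2, 8.9]
gripper_width: 13.8
grasp_force: 45.0
clock: 26.2
tcp_pos: [453.5, -246.6, 43.2]
eef_rot: [[-0.998, 0.06, -0.0], [0.06, 0.998, 0.0], [0.0, 0.0, -1.0]]
ft_force: [-1.5, 3.0, 5.6]
gripper_width: 13.6
grasp_force: 45.0
clock: 26.8
tcp_pos: [453.5, -246.5, 43.1]
eef_rot: [[-0.986, -0.166, 0.0], [-0.166, 0.986, 0.001], [-0.0, 0.001, -1.0]]
ft_force: [-1.5, 4.4, 6.2]
gripper_width: 13.9
grasp_force: 45.0
[ 1.03  0.39 -1.04]
shift [-0.  -0.3  1.1] turn 3.28 clock 26.8 q7 133.6
```

```bash

python3 jog.py '[[0,0,0,0,40],[0,0,0,0,40],[0,0,-35,0,40],[0,0,-40,0,40],[0,45,-40,-0,60],[0,45,0,0,60],[0,45,0,0,60],[0,45,0,0,60],[0,45,0,0,60],[0,45,0,0,60],[0,45,0,3,60],[0,0,0,0,60]]' | head -3
python3 stopx.py 504
python3 - <<'E'
from h import *
from stopx import ex
ey=np.array([-ex[1],ex[0],0])
c=cam('top','t6.png'); s=cam('side','s6.png'); g=cv2.cvtColor(c['color'],cv2.COLOR_BGR2GRAY)
P=np.array([X*ex+Y*ey+[0,0,20] for X,Y in((525,-330),(525,-120),(620,-120),(620,-330))])
roi=cv2.fillPoly(np.zeros_like(g),[proj(c,P).astype(int)],255)
m=((g>110)&(roi>0)).astype(np.uint8)*255
for k in cv2.findContours(m,0,2)[0]:
    if cv2.contourArea(k)>60:
        M=cv2.moments(k); q=plane(c,[(M['m10']/M['m00'],M['m01']/M['m00'])],20)[0]; print('nest strip X,Y',(q@ex).round(1),(q@ey).round(1),cv2.contourArea(k))
hsv=cv2.cvtColor(c['color'],cv2.COLOR_BGR2HSV)
m=np.zeros_like(g);R=(slice(192,236),slice(234,312)); m[R]=((hsv[R][...,1]<50)&(hsv[R][...,2]>60))*255
for k in cv2.findContours(m,0,2)[0]:
    if cv2.contourArea(k)>100:
        P=plane(c,cv2.boxPoints(cv2.minAreaRect(k)),30); print('tube',P.mean(0).round(1),np.linalg.norm(np.diff(P,axis=0),axis=1).round(1),[np.degrees(np.arctan2(*(P[i+1]-P[i])[[1,0]])).round(1) for i in (0,1)])
a=c['color'][130:290,220:465]
cv2.imwrite('pics/c6.png',cv2.convertScaleAbs(cv2.resize(a,None,fx=3.2,fy=3.2,interpolation=cv2.INTER_CUBIC),alpha=1.2))
E
```

```text
clock: 28.0
tcp_pos: [400.8, 60.7, 150.8]
eef_rot: [[-0.993, -0.121, 0.0], [-0.121, 0.993, 0.0], [-0.0, 0.0, -1.0]]
top median X 504.38 spread 0.64 yaw corr 0.13
side median X 503.88 spread 0.59 yaw corr 0.1
nest strip X,Y 566.5 -142.9 154.5
nest strip X,Y 566.1 -198.0 151.5
nest strip X,Y 566.8 -252.5 134.0
nest strip X,Y 566.5 -307.8 130.0
tube [534.7 184.6  30. ] [ 25.2 101.7  25. ] [np.float64(-87.1), np.float64(-176.1)]
tube [540.1 128.1  30. ] [ 25.6 102.1  25.4] [np.float64(-85.7), np.float64(-175.0)]
```

View pics/c6.png

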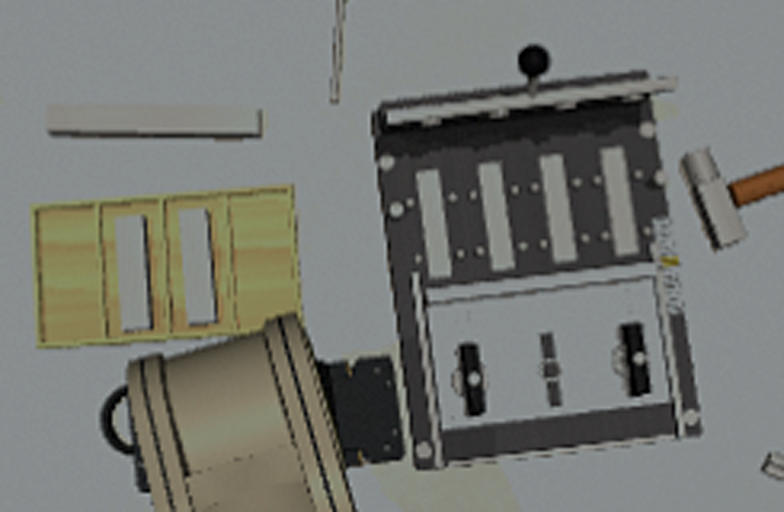

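The knob bars lie along x (crop (470,380) and (635,360)), the stop is level with the mark, and both tubes are still in their pockets. I'll fetch tube A next.

```bash
python3 -c "
from h import *
go([540.1,128.1,80],184.7)"
```

```text
shift [-145.7   56.9   70.6] turn 1.93 clock 28.2 q7 80.6
```

```bash

python3 jog.py '[[-40,15,15,0,60],[-40,15,20,0,60],[-40,15,20,1.9,60],[-24,11,15,0,60],[0,0,0,0,60]]' 35|head -2
python3 -c "
from h import *
go([540.1,128.1,16.5],184.7)"
```

```text
clock: 28.7
tcp_pos: [539.8, 127.2, 77.7]
shift [-0.5  1.  61.2] turn 0.08 clock 28.7 q7 81.2
```

```bash

python3 jog.py '[[-0.5,0.7,20,0,42],[0,0,25,0,42],[0,0,16,0,42],[0,0,0,0,42],[0,0,0,0,15],[0,0,0,0,15],[0,0,0,0,15],[0,0,0,0,15]]' 35
python3 jog.py '[[0,0,-20,0,15],[0,0,-30,0,15],[0,0,-30,0,15],[0,0,-10,0,15],[0,0,0,0,15]]'
```

```text
clock: 29.5
tcp_pos: [539.7, 128.3, 20.7]
eef_rot: [[-0.997, -0.083, 0.001], [-0.083, 0.997, 0.0], [-0.001, -0.0, -1.0]]
ft_force: [-1.8, -0.3, 6.7]
gripper_width: 24.4
grasp_force: 35.0
clock: 30.0
tcp_pos: [539.9, 128.6, 110.9]
eef_rot: [[-0.997, -0.084, 0.002], [-0.084, 0.997, 0.001], [-0.002, 0.0, -1.0]]
ft_force: [-0.1, -0.2, -0.8]
gripper_width: 24.9
grasp_force: 35.0
```

```bash
cat >> h.py <<'E'
def jw(X,Y,z):
    a=np.radians(YAW); return [X*np.cos(a)-Y*np.sin(a),X*np.sin(a)+Y*np.cos(a),z]
def wj(p):
    a=np.radians(YAW); return [round(p[0]*np.cos(a)+p[1]*np.sin(a),1),round(-p[0]*np.sin(a)+p[1]*np.cos(a),1),round(p[2],1)]
E
python3 - <<'E'
from h import *
cam('side','s7.png')
a=cv2.imread('pics/s7.png')[90:240,240:400]; cv2.imwrite('pics/c7.png',cv2.resize(a,None,fx=3.5,fy=3.5,interpolation=cv2.INTER_CUBIC))
go(jw(556.5,-143.1,110),186.3)
E
```

```text
shift [ -12.2 -211.3   -0.6] turn -1.5 clock 30.1 q7 80.6
```

View pics/c7.png

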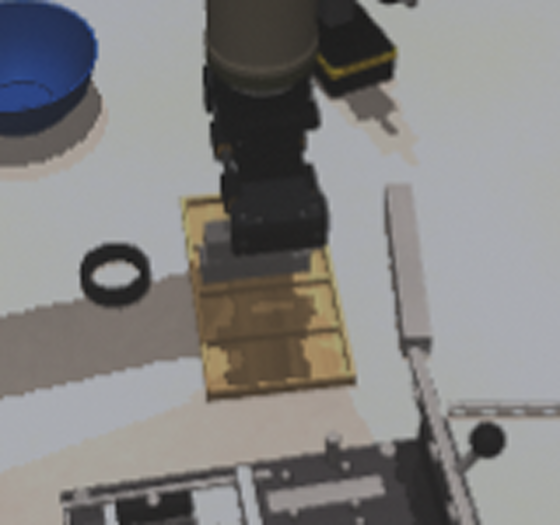

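```bash

python3 jog.py '[[-2,-35,0,-1.5,15],[-2,-35,0,0,15],[-2,-35,0,0,15],[-2,-35,0,0,15],[-2,-35,0,0,15],[-2,-35,0,0,15],[0,0,0,0,15],[0,0,0,0,15]]'
python3 - <<'E'
from h import *
go(jw(556.5,-143.1,50),186.3)
s=cam('side','s8.png')
a=cv2.imread('pics/s8.png')[170:290,260:400]; cv2.imwrite('pics/c8.png',cv2.resize(a,None,fx=4,fy=4,interpolation=cv2.INTER_CUBIC))
o=status.get_obs();p=np.array(o['tcp_pos'])
from stopx import ex
for dx in(-50,50):
    for z in(5,30): print(dx,z,((proj(s,p+dx*ex+[0,0,z-20.7]-12.5*np.array([-ex[1],ex[0],0]))[0]-[260,170])*4).round(0))
E
```

```text
clock: 30.85
tcp_pos: [572.0, -80.0, 107.8]
eef_rot: [[-0.994, -0.108, -0.003], [-0.108, 0.994, -0.001], [0.003, -0.0, -1.0]]
ft_force: [-0.6, 0.8, -1.5]
gripper_width: 24.6
grasp_force: 35.0
shift [ 3.1 -0.7 57.8] turn -0.12 clock 30.9 q7 105.9
-50 5 [218. 207.]
-50 30 [218. 185.]
50 5 [363. 185.]
50 30 [365. 163.]
```

View pics/c8.png

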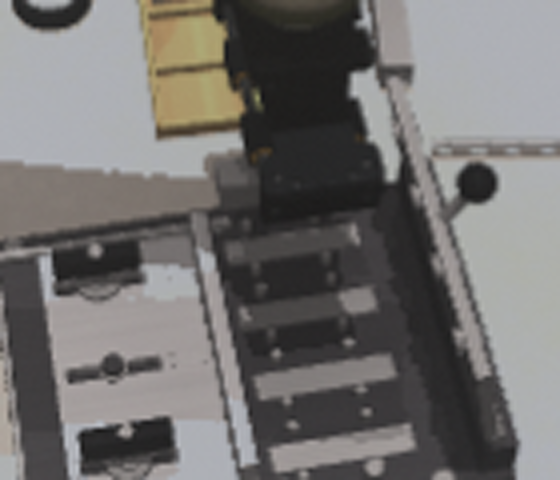

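```bash

python3 jog.py '[[2.5,-0.7,20,0,15],[0,0,20,0,15],[0,0,15,0,15],[0,0,0,0,15],[0,0,0,0,15]]' | head -2
python3 - <<'E'
from h import *
go(jw(556.5,-143.1,37),186.3); print(wj(status.get_obs()['tcp_pos']),np.round(status.get_obs()['ft_force'],1))
E
```

```text
clock: 31.4
tcp_pos: [570.6, -79.8, 54.7]
shift [ 1.9 -1.2 17.7] turn 0.03 clock 31.4 q7 107.3
[np.float64(558.5), np.float64(-141.9), np.float64(54.7)] [ 0.   0.1 -0.7]
```

```bash

python3 jog.py '[[1.8,-1.2,4,0,15],[0,0,4,0,15],[0,0,4,0,15],[0,0,4,0,15],[0,0,0,0,15],[0,0,0,0,15]]'
python3 -c "
from h import *
print(wj(status.get_obs()['tcp_pos']))"
```

```text
clock: 32.0
tcp_pos: [569.0, -81.7, 38.6]
eef_rot: [[-0.994, -0.11, -0.001], [-0.11, 0.994, -0.001], [0.001, -0.001, -1.0]]
ft_force: [-0.2, -0.4, -2.1]
gripper_width: 24.5
grasp_force: 35.0
[np.float64(556.6), np.float64(-143.6), np.float64(38.6)]
```

```bash

python3 jog.py '[[0,0.4,1.5,0,15],[0,0,1.5,0,15],[0,0,1,0,15],[0,0,0,0,15],[0,0,0,0,15]]'

```

```text
clock: 32.5
tcp_pos: [569.1, -81.2, 35.7]
eef_rot: [[-0.994, -0.109, -0.0], [-0.109, 0.994, -0.0], [0.0, -0.0, -1.0]]
ft_force: [-4.7, 1.1, 10.6]
gripper_width: 24.4
grasp_force: 35.0
```

```bash

python3 jog.py '[[1,0,-0.5,0,15],[1,0,0,0,15],[1,0,0,0,15],[0,0,0,0,15]]'
python3 -c "
from h import *
print(wj(status.get_obs()['tcp_pos']))"
```

```text
clock: 32.9
tcp_pos: [566.7, -81.6, 35.8]
eef_rot: [[-0.994, -0.11, 0.001], [-0.11, 0.994, -0.001], [-0.001, -0.001, -1.0]]
ft_force: [2.4, 1.3, 5.1]
gripper_width: 24.2
grasp_force: 35.0
[np.float64(554.3), np.float64(-143.3), np.float64(35.8)]
```

```bash

python3 jog.py '[[1,0,0,0,15],[1,0,0,0,15],[1,0,0,0,15],[0,0,0,0,15]]'
python3 -c "
from h import *
print(wj(status.get_obs()['tcp_pos']))"
```

```text
clock: 33.3
tcp_pos: [565.5, -81.5, 36.0]
eef_rot: [[-0.994, -0.11, 0.005], [-0.11, 0.994, -0.001], [-0.005, -0.001, -1.0]]
ft_force: [11.4, 0.9, -1.9]
gripper_width: 24.4
grasp_force: 35.0
[np.float64(553.2), np.float64(-143.0), np.float64(36.0)]
```

```bash

python3 jog.py '[[-1.2,0,0,0,15],[0,0,0,0,15],[0,0,0,0,38],[0,0,0,0,38],[0,0,-25,0,38],[0,0,-25,0,38],[0,0,-30,0,42],[-0,40,0,0,42],[0,40,0,0,42],[0,40,0,0,42],[0,40,0,0,42],[0,40,0,0,42]]' | head -2
python3 - <<'E'
from h import *
c=cam('top','t9.png');s=cam('side','s9.png')
hsv=cv2.cvtColor(c['color'],cv2.COLOR_BGR2HSV)
from stopx import ex
ey=np.array([-ex[1],ex[0],0])
def find(X0,X1,Y0,Y1,z,w):
    P=np.array([jw(X,Y,z) for X,Y in((X0,Y0),(X0,Y1),(X1,Y1),(X1,Y0))])
    roi=cv2.fillPoly(np.zeros(hsv.shape[:2],np.uint8),[proj(c,P).astype(int)],255)
    m=((hsv[...,1]<50)&(hsv[...,2]>60)&(roi>0)).astype(np.uint8)*255
    for k in cv2.findContours(m,0,2)[0]:
        if cv2.contourArea(k)>100:
            P=plane(c,cv2.boxPoints(cv2.minAreaRect(k)),z); d=np.diff(P,axis=0); print(w,P.mean(0).round(1),wj(P.mean(0)),np.linalg.norm(d,axis=1).round(1),np.degrees(np.arctan2(d[:,1],d[:,0])).round(1))
find(506,625,-170,-115,45,'A')
hs=cv2.cvtColor(c['color'],cv2.COLOR_BGR2HSV)
R=(slice(192,236),slice(234,275)); m=np.zeros(hs.shape[:2],np.uint8); m[R]=((hs[R][...,1]<50)&(hs[R][...,2]>60))*255
for k in cv2.findContours(m,0,2)[0]:
    if cv2.contourArea(k)>100:
        P=plane(c,cv2.boxPoints(cv2.minAreaRect(k)),30); print('B',P.mean(0).round(1),np.linalg.norm(np.diff(P,axis=0),axis=1).round(1))
go([534.6,184.6,80],183.6)
E
```

```text
clock: 34.5
tcp_pos: [541.0, 118.0, 114.5]
A [569.9 -84.8  45. ] [np.float64(557.2), np.float64(-146.8), np.float64(45.0)] [ 31.7 102.1  31.3] [ -83.5 -174.2   96.5]
shift [-1.8 61.4 34.3] turn 3.15 clock 34.6 q7 83.2
```

```bash

python3 jog.py '[[-2,31,10,3.1,42],[0,30.4,20,0,42],[0,0,4,0,42],[0,0,0,0,42]]' 35|head -2
python3 -c "
from h import *
go([534.6,184.6,18],183.6)"
```

```text
clock: 35.0
tcp_pos: [537.9, 177.8, 79.5]
shift [ 2.7  7.1 61.5] turn -0.35 clock 35.0 q7 74.7
```

```bash

python3 jog.py '[[2.5,5,20,0,42],[0,1,25,0,42],[0,0,14,0,42],[0,0,0,0,42],[0,0,0,0,42]]'
python3 -c "
from h import *
go([534.6,184.6,18],183.6)"
```

```text
clock: 35.5
tcp_pos: [536.8, 183.4, 22.7]
eef_rot: [[-0.999, -0.054, -0.0], [-0.054, 0.999, -0.001], [0.0, -0.001, -1.0]]
ft_force: [-0.1, 0.6, 1.0]
gripper_width: 41.9
grasp_force: 0.0
shift [2.1 1.4 4.7] turn -0.48 clock 35.5 q7 75.0
```

```bash

python3 jog.py '[[1.5,1,2,0,42],[0,0,0,0,42],[0,0,0,0,15],[0,0,0,0,15],[0,0,0,0,15],[0,0,0,0,15]]' 35 
python3 jog.py '[[0,0,-20,0,15],[0,0,-30,0,15],[0,0,-30,0,15],[0,0,-10,0,15],[0,0,0,0,15]]'
python3 -c "
from h import *
go(jw(557,-253.1,110),186.3)"
```

```text
clock: 36.1
tcp_pos: [534.9, 185.2, 20.3]
eef_rot: [[-0.998, -0.056, -0.0], [-0.056, 0.998, -0.0], [0.0, -0.0, -1.0]]
ft_force: [0.3, 0.1, 2.5]
gripper_width: 24.3
grasp_force: 35.0
clock: 36.6
tcp_pos: [535.5, 185.5, 111.1]
eef_rot: [[-0.998, -0.056, 0.002], [-0.056, 0.998, 0.001], [-0.002, 0.001, -1.0]]
ft_force: [0.1, 0.1, -3.2]
gripper_width: 24.4
grasp_force: 35.0
shift [ -24.9 -377.9    1. ] turn -3.11 clock 36.6 q7 73.3
```

```bash

python3 jog.py '[[0,0,0,-3.1,15],[-0.4,-42,0,0,15],[-0.5,-42,0,0,15],[-0.5,-42,0,0,15],[-0.5,-42,0,0,15],[-0.5,-42,0,0,15],[-0.5,-42,0,0,15],[-0.5,-42,0,0,15],[-0.5,-42,0,0,15],[-0.5,-42,0,0,15],[0,0,0,0,15],[0,0,0,0,15]]'
python3 -c "
from h import *
go(jw(557,-253.1,53),186.3)"
```

```text
clock: 37.8
tcp_pos: [579.3, -191.2, 108.1]
eef_rot: [[-0.994, -0.107, -0.003], [-0.107, 0.994, -0.001], [0.003, -0.0, -1.0]]
ft_force: [-0.2, 0.7, -2.4]
gripper_width: 24.9
grasp_force: 35.0
shift [-2.4  0.6 55.1] turn -0.16 clock 37.8 q7 118.2
```

```bash

python3 jog.py '[[-2,0.6,20,0,15],[0,0,20,0,15],[0,0,15,0,15],[0,0,0,0,15],[0,0,0,0,15]]'
python3 -c "
from h import *
go(jw(557,-253.1,38),186.3)"
```

```text
clock: 38.3
tcp_pos: [582.4, -188.8, 55.1]
eef_rot: [[-0.994, -0.11, -0.001], [-0.11, 0.994, -0.0], [0.001, -0.0, -1.0]]
ft_force: [0.6, -0.8, -1.1]
gripper_width: 24.7
grasp_force: 35.0
shift [ 1.2 -1.5 17.1] turn 0.02 clock 38.3 q7 119.3
```

```bash

python3 jog.py '[[0,-1.5,4,0,15],[0,0,4,0,15],[0,0,4,0,15],[0,0,4,0,15],[0,0,2,0,15],[0,0,1,0,15],[0,0,1,0,15],[0,0,0,0,15],[0,0,0,0,15]]'
python3 -c "
from h import *
print(wj(status.get_obs()['tcp_pos']))"
```

```text
clock: 39.2
tcp_pos: [582.7, -190.8, 35.3]
eef_rot: [[-0.994, -0.11, -0.0], [-0.11, 0.994, -0.001], [0.0, -0.001, -1.0]]
ft_force: [1.2, 0.1, -1.6]
gripper_width: 24.9
grasp_force: 35.0
[np.float64(558.3), np.float64(-253.6), np.float64(35.3)]
```

```bash

python3 jog.py '[[0,0.3,1,0,15],[0,0,1,0,15],[0,0,0,0,15],[0,0,0,0,15]]'

```

```text
clock: 39.6
tcp_pos: [582.8, -190.8, 35.2]
eef_rot: [[-0.994, -0.109, 0.0], [-0.109, 0.994, -0.0], [-0.0, -0.0, -1.0]]
ft_force: [-7.8, 2.2, 17.5]
gripper_width: 24.1
grasp_force: 35.0
```

Seated on the floor; now I'll butt it against the stop (about 4–5 mm to go).

```bash

python3 jog.py '[[0.5,0,-1.4,0,15],[1,0,0,0,15],[1,0,0,0,15],[1,0,0,0,15],[1,0,0,0,15],[1,0,0,0,15],[0.5,0,0,0,15],[0,0,0,0,15]]'
python3 -c "
from h import *
print(wj(status.get_obs()['tcp_pos']))"
```

```text
clock: 40.4
tcp_pos: [578.5, -191.1, 35.3]
eef_rot: [[-0.994, -0.11, 0.004], [-0.11, 0.994, -0.001], [-0.003, -0.002, -1.0]]
ft_force: [7.9, 0.2, 0.9]
gripper_width: 24.3
grasp_force: 35.0
[np.float64(554.1), np.float64(-253.4), np.float64(35.3)]
```

```bash

python3 jog.py '[[-0.8,0,0,0,15],[0,0,0,0,15],[0,0,0,0,38],[0,0,0,0,38],[0,0,-25,0,38],[0,0,-25,0,38],[0,0,-40,0,42],[20,40,-30,0,42],[20,40,-30,0,42],[20,40,0,0,42],[20,40,0,0,42],[20,40,0,0,42]]' | head -2
python3 jog.py '[[0,40,0,0,42],[0,30,0,0,42],[0,0,0,0,42]]' | head -2
python3 stopx.py 504
python3 - <<'E'
from h import *
c=cam('top','t10.png');s=cam('side','s10.png')
a=c['color'][140:240,340:440];b=s['color'][200:310,255:395]
r=lambda a,f:cv2.resize(a,None,fx=f,fy=f,interpolation=cv2.INTER_CUBIC)
A=r(a,3.6);B=r(b,3);A=cv2.copyMakeBorder(A,0,max(0,B.shape[0]-A.shape[0]),0,0,0)[:B.shape[0]]
B=cv2.copyMakeBorder(B,0,A.shape[0]-B.shape[0],0,0,0)
cv2.imwrite('pics/c10.png',cv2.convertScaleAbs(np.hstack([A,B]),alpha=1.2))
for Y in(-143.1,-253.1):
  for X in(504.2,604.2): print(Y,X,[((proj(s,jw(X,Y-12.5,z))[0]-[255,200])*3+[A.shape[1],0]).round() for z in(20,45)],[((proj(c,jw(X,Y+q,45))[0]-[340,140])*3.6).round() for q in(-12.5,12.5)])
E
```

```text
clock: 41.6
tcp_pos: [457.7, -7.5, 179.8]
clock: 41.9
tcp_pos: [450.5, 64.8, 179.7]
top median X 503.75 spread 1.21 yaw corr -0.39
side median X 503.5 spread 0.5 yaw corr -0.12
-143.1 504.2 [array([533., 112.]), array([533.,  98.])] [array([ 83., 285.]), array([ 51., 289.])]
-143.1 604.2 [array([638.,  96.]), array([639.,  81.])] [array([ 66., 156.]), array([ 34., 160.])]
-253.1 504.2 [array([555., 214.]), array([555., 200.])] [array([226., 267.]), array([194., 271.])]
-253.1 604.2 [array([664., 196.]), array([666., 182.])] [array([207., 139.]), array([175., 143.])]
```

View pics/c10.png

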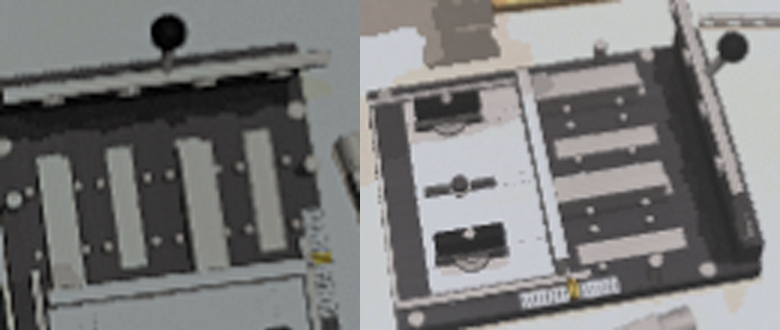

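Both tubes lie flat in nests 1 and 3, butted on the stop at the predicted corners (left ends at (50,289) and (210,270)). Now the leaf.

```bash

python3 jog.py '[[0,0,-20,0,50],[0,0,-20,0,50],[-20,-40,0,0,50],[-30,-36,0,0,50],[-30,-36,0,0,50],[-30,-36,0,0,50],[-30,-36,0,0,50],[-30,-30,0,0,50],[-25,-20,0,0,50],[-15,-5,0,0,50],[0,0,0,0,50]]' | head -2
python3 -c "
from h import *
go([691.3,-150.5,165.3],186.3)"
```

```text
clock: 43.2
tcp_pos: [687.3, -156.1, 218.6]
shift [-4.7  5.2 53.3] turn -0.17 clock 43.2 q7 113.2
```

```bash

python3 jog.py '[[-4.5,5,0,0,50],[0,0,0,0,50],[0,0,20,0,50],[0,0,20,0,50],[0,0,13,0,50],[0,0,0,0,50],[0,0,0,0,20],[0,0,0,0,20],[0,0,0,0,20],[0,0,0,0,20],[0,0,0,0,20]]' 25

```

```text
clock: 44.3
tcp_pos: [691.3, -149.3, 168.1]
eef_rot: [[-0.994, -0.109, 0.001], [-0.109, 0.994, -0.002], [-0.001, -0.002, -1.0]]
ft_force: [1.6, -3.7, 2.1]
gripper_width: 23.0
grasp_force: 25.0
```

```bash

python3 jog.py '[[12.4,0,-0.5,0,20],[12.6,0,0.8,0,20],[12.3,0,2,0,20],[12,0,3.3,0,20],[11.6,0,4.5,0,20],[11.3,0,5.8,0,20],[10.4,0,6.8,0,20],[9.7,0,7.9,0,20]]'
python3 -c "
from h import *
print(wj(status.get_obs()['tcp_pos']))"
```

```text
clock: 45.1
tcp_pos: [601.5, -159.3, 136.4]
eef_rot: [[-0.994, -0.109, 0.006], [-0.109, 0.994, -0.003], [-0.006, -0.004, -1.0]]
ft_force: [21.2, -7.3, -16.7]
gripper_width: 21.7
grasp_force: 26.8
[np.float64(580.4), np.float64(-224.3), np.float64(136.4)]
```

```bash

python3 jog.py '[[0,0,0,0,20],[4.5,0,4.5,0,20],[4.5,0,4.5,0,20],[4,0,4.9,0,20],[3.9,0,4.8,0,20],[3.4,0,5.2,0,20],[3.4,0,5.2,0,20],[0,0,0,0,20]]'
python3 -c "
from h import *
print(wj(status.get_obs()['tcp_pos']))"
```

```text
clock: 45.9
tcp_pos: [579.7, -161.7, 108.5]
eef_rot: [[-0.994, -0.11, 0.009], [-0.11, 0.994, -0.003], [-0.009, -0.004, -1.0]]
ft_force: [20.4, -7.4, -15.0]
gripper_width: 22.9
grasp_force: 26.4
[np.float64(558.5), np.float64(-224.3), np.float64(108.5)]
```

```bash

python3 jog.py '[[2.9,0,5.5,0,20],[2.8,0,5.6,0,20],[2.3,0,5.9,0,20],[2.3,0,5.9,0,20],[1.7,0,6,0,20],[1.6,0,6,0,20],[0,0,0,0,20],[0,0,0,0,20]]'
python3 -c "
from h import *
print(wj(status.get_obs()['tcp_pos']))"
```

```text
clock: 46.7
tcp_pos: [568.9, -163.0, 77.3]
eef_rot: [[-0.994, -0.111, 0.015], [-0.111, 0.994, -0.003], [-0.014, -0.005, -1.0]]
ft_force: [16.2, -3.0, 11.7]
gripper_width: 22.9
grasp_force: 25.5
[np.float64(547.6), np.float64(-224.5), np.float64(77.3)]
```

```bash

python3 jog.py '[[0,0,0,0,50],[0,0,0,0,50],[0,0,-30,0,50],[0,0,-30,0,50],[30,45,-30,0,0],[30,45,0,0,0],[30,45,0,0,0],[20,45,0,0,0],[0,0,0,0,0]]' | head -4
python3 - <<'E'
from h import *
ct=cam('top','t11.png');cs=cam('side','s11.png')
def ball(c,P):
    u,v=proj(c,P)[0].astype(int);r=22
    g=cv2.cvtColor(c['color'],cv2.COLOR_BGR2GRAY)[v-r:v+r,u-r:u+r]
    best=None
    for k in cv2.findContours((g<38).astype(np.uint8),0,2)[0]:
        a=cv2.contourArea(k);(x,y),rad=cv2.minEnclosingCircle(k)
        print(n,round(x+u-r,1),round(y+v-r,1),round(rad,1),a)
for n,c in(('top',ct),('side',cs)): ball(c,[564,-163,88])
a=ct['color'][140:240,340:440];b=cs['color'][200:310,255:395]
r=lambda a,f:cv2.resize(a,None,fx=f,fy=f,interpolation=cv2.INTER_CUBIC)
A=r(a,3.6);B=r(b,3);A=A[:330]
cv2.imwrite('pics/c11.png',cv2.convertScaleAbs(np.hstack([A,B]),alpha=1.2))
E
```

```text
clock: 47.6
tcp_pos: [441.6, -4.4, 156.5]
eef_rot: [[-0.993, -0.117, -0.003], [-0.117, 0.993, 0.001], [0.002, 0.002, -1.0]]
ft_force: [0.7, -0.5, 0.3]
top 365.0 218.0 0.0 0.0
top 373.0 217.0 0.0 0.0
top 381.0 216.0 0.0 0.0
top 390.0 215.0 0.0 0.0
top 405.0 213.0 1.0 0.0
top 368.0 209.0 0.0 0.0
top 365.0 209.0 0.0 0.0
top 403.0 207.0 0.0 0.0
top 370.0 206.0 0.0 0.0
top 406.5 204.5 0.7 0.5
top 403.0 202.0 0.0 0.0
top 402.0 199.5 0.5 0.0
top 368.0 197.0 3.2 5.5
top 385.5 204.5 12.1 130.0
top 404.5 193.0 3.6 7.0
top 375.5 190.5 0.7 1.0
top 395.5 187.5 0.7 1.0
side 329.7 243.8 3.9 21.5
side 330.0 240.0 0.0 0.0
```

View pics/c11.png

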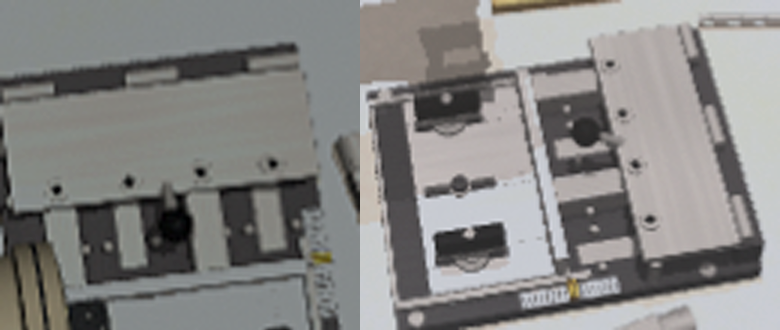

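```bash
python3 - <<'E'
from h import *
ct=cam('top');cs=cam('side')
for n,c,u,v in(('top',ct,388,202),('side',cs,329,243)):
    g=cv2.cvtColor(c['color'],cv2.COLOR_BGR2GRAY)[v-8:v+9,u-8:u+9]; m=(g<32).astype(np.uint8)
    m=cv2.morphologyEx(m,cv2.MORPH_OPEN,np.ones((3,3),np.uint8)); k,l,st,ce=cv2.connectedComponentsWithStats(m); i=1+np.argmax(st[1:,4]); c['b']=ce[i]+[u-8,v-8]; print(n,c['b'],st[i])
p,e=tri(ct,ct['b'],cs,cs['b']); print(p.round(1),wj(p),e)
print(np.degrees(np.arcsin((p[2]-60)/121))-12.4)
E
```

```text
top [387.3364486  202.51401869] [  3   2  10  14 107]Traceback (most recent call last):
  File "<stdin>", line 5, in <module>
    return _wrapfunc(a, 'argmax', axis=axis, out=out, **kwds)
    return bound(*args, **kwds)
ValueError: attempt to get argmax of an empty sequence
```

```bash
python3 - <<'E'
from h import *
ct=cam('top');cs=cam('side')
p,e=tri(ct,(388.4,202.2),cs,(329.8,243.7)); print(p.round(1),wj(p),round(e,1), 'leaf deg',np.degrees(np.arcsin((p[2]-60)/121))-12.4)
go([p[0],p[1],130],186.3)
E
```

```text
[ 559.1 -164.7   84.9] [np.float64(537.7), np.float64(-225.1), np.float64(84.9)] 0.4 leaf deg -0.5125355544249572
shift [ -96.9 -165.5   26.8] turn -0.12 clock 47.9 q7 91.2
```

```bash

python3 jog.py '[[-19.4,-33,0,0,0],[-19.4,-33,0,0,0],[-19.4,-33,0,0,0],[-19.4,-33,7,0,0],[-19.3,-33.5,20,0,0],[0,0,10,0,0],[0,0,0,0,0],[0,0,0,0,0]]' | head -2
python3 -c "
from h import *
go([559.1,-164.7,99],186.3)"
```

```text
clock: 48.7
tcp_pos: [559.0, -163.2, 120.0]
shift [ 0.  -1.5 21. ] turn -0.01 clock 48.7 q7 116.0
```

```bash

python3 jog.py '[[0,-1.5,6,0,0],[0,0,6,0,0],[0,0,4,0,0],[0,0,2,0,0],[0,0,1,0,0],[0,0,1,0,0],[0,0,1,0,0],[0,0,0,0,0]]'

```

```text
clock: 49.5
tcp_pos: [559.6, -165.0, 99.3]
eef_rot: [[-0.994, -0.11, -0.0], [-0.11, 0.994, -0.001], [0.0, -0.0, -1.0]]
ft_force: [-0.7, 1.1, 2.4]
gripper_width: 0.7
grasp_force: 1.1
```

```bash

python3 jog.py '[[0,0,1,0,0],[0,0,1,0,0],[0,0,0,0,0],[0,0,0,0,0]]'

```

```text
clock: 49.9
tcp_pos: [559.7, -165.0, 98.8]
eef_rot: [[-0.994, -0.109, 0.001], [-0.109, 0.994, 0.0], [-0.001, 0.0, -1.0]]
ft_force: [-6.8, 3.1, 17.2]
gripper_width: 0.6
grasp_force: 9.0
```

```bash

python3 jog.py '[[0,0,-20,0,0],[0,0,-40,0,0],[30,40,-30,0,0],[30,40,0,0,0],[30,40,0,0,0],[10,40,0,0,0],[10,40,0,0,0],[0,40,0,0,0],[0,0,0,0,0],[0,0,0,0,0]]' | head -3
python3 stopx.py 504
python3 - <<'E'
from h import *
ct=cam('top','t12.png');cs=cam('side','s12.png')
r=lambda a,f:cv2.resize(a,None,fx=f,fy=f,interpolation=cv2.INTER_CUBIC)
A=r(ct['color'][150:285,330:440],3.6)[:486];B=r(cs['color'][205:312,265:365],3.6);B=cv2.copyMakeBorder(B,0,486-B.shape[0],0,0,0)
cv2.imwrite('pics/c12.png',cv2.convertScaleAbs(np.hstack([A,B]),alpha=1.2))
E
```

```text
clock: 50.9
tcp_pos: [428.7, 56.7, 182.7]
eef_rot: [[-0.994, -0.111, -0.0], [-0.111, 0.994, -0.001], [0.0, -0.001, -1.0]]
top median X 503.75 spread 1.22 yaw corr -0.54
side median X 503.5 spread 0.58 yaw corr -0.28
```

View pics/c12.png

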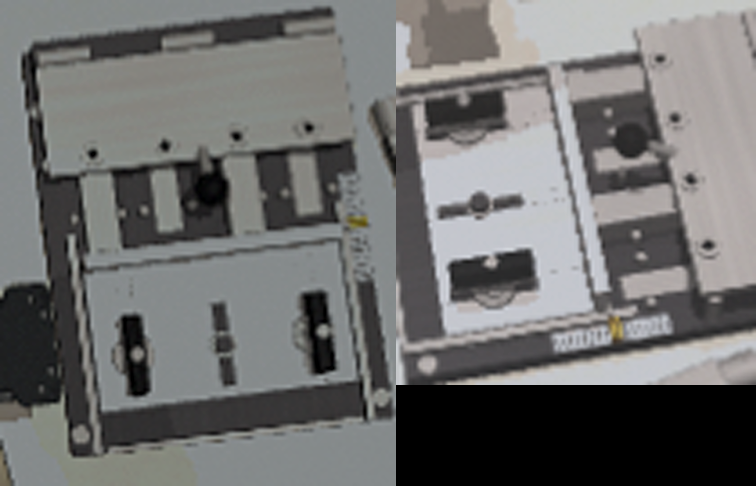

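The leaf is shut, with the ball at (211,187). Both tubes butt the stop at (103,250) and (246,232), the knob bars lie along x, and the stop is at X≈503.6 against the mark at 504.5. Handing in.

```bash
python3 -c "
from h import *
print(workorder.sign_off())"
```

```text
the job is handed in; nothing more can be done
None
```

I handed the job in at about 51 s: stop set within about 1 mm of the brass mark by camera, both knobs tight, the two tubes present lying in nests 1 and 3 against the stop, leaf shut, bystanders not touched; the judge's verdict was not shown.

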